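# Stand the toppled plaster mould back up

### The arm

A 7-joint arm with a two-finger parallel gripper is mounted at the origin on the work surface. World frame = base frame: x ahead of the robot, y to its left, z up, the work surface at z = 0. Lengths are in m, angles in rad, forces in N, time in s.
With the tool pointing down it reaches from about 0.4 to 0.85 m from the base axis. Payload 4.5 kg.
Tool frame: the origin (TCP) lies at the very end of the fingers, on their centre line; the grasp point (between the pads) lies 19 mm behind it; z points along the fingers, y is the line along which they close (so a half turn about z gives the same grasp; the last joint's range is limited). The gripper opens to 88 mm and grips with 3 to 60 N. Pads are 18 mm wide; open, the fingers measure 123 mm over their backs; the gripper's body (75 mm by 187 mm) begins 45 mm behind the grasp point.
Start: joints at [-1.251, 0.689, -0.195, 1.565, 0.157, 0.902, -0.215], TCP at [0.176, 0.6, 0.239] pointing down, gripper open.
Joint ranges: [-3.01, 3.01], [-0.46, 2.08], [-1.47, 1.51], [0.13, 2.56], [-1, 4.14], [0.04, 2.09], [-2.66, 2.66]. Speed limits (rad/s): [2.57, 2.57, 3.14, 3.14, 3.14, 3.14, 3.14].

### API

Orientations are given as a unit quaternion [x, y, z, w].
In Python, from plant import r gives the robot as it stands. The module is installed in compiled form; this text tells all that it offers.
- The arm moves only by the shell command python3 -m pendant 'ROWS' [FORCE]. ROWS is JSON, one flat list of numbers, 7 for each row, row after row: the opening, from 0 (shut) to 1 (fully open), then the shift along the tool's x, y, z scaled (see below), then the turn, a rotation vector about the tool's x, y, z scaled (see below). A call has 1 to 12 rows; each row is the pose to reach, as a shift and turn from the pose commanded when the call began, along the tool's axes at that moment; what a row does not reach only later rows make up. The controller multiplies each number of a shift by 0.15 m and each number of a turn by pi/2 rad. A row lasts 1/10 s, in which the tool goes at most 50 mm and 8.59 degrees, less where a joint would pass 70% of its speed; a pose out of reach is approached as far as the arm can. A call with a number of a shift or a turn outside -1 to 1 is refused whole. A call with a gripper value outside its range is refused whole. The fingers move at their own pace and stop on an object; FORCE is the grip in N (left out, the last holds). Time passes only in rows, so rows that repeat a pose let the fingers close. It gives the time, the measured TCP pose, the force, the opening and the grip force at its end, in the units of the state.
- r.get_state(): the state, without advancing time (a new reading comes with each control period).
- r.snapshot(name): name is "side" or "top"; returns a dict with "img" (400x640x3 uint8, red, green, blue), "mtx" (3x3 intrinsics, pixels), "k1" (the pictures are not rectified: a ray, as slopes to the right and down, at radius r is drawn at 1 + k1 r^2 times it, then the intrinsics apply), "cam_to_world" (4x4, takes a point from camera to world coordinates). Camera axes: x right, y up, looking along -z (the intrinsics and any distortion apply to the point x, -y, -z); pixel columns grow to the right and rows downward; lengths in m; the calibration is good to about 2 mm. A picture is of the moment at which its call begins. There is no depth.
- r.finish_job(): hands the job in; it is judged then, once.
The state is a dict: "clock": time; "q": joint angles; "qd": joint speeds; "joint_torque": joint torques, N m; "tool_pos": TCP position; "eef_rot": TCP orientation; "contact_force": force on the tool from outside, world axes, zero at the start; "moment": the same for the moment, N m; "opening": opening from 0.0 (shut) to 1.0 (fully open); "finger_force": force on a finger pad.
Only numpy, scipy, OpenCV 4.12 (cv2) and the standard library are available. Lean on these libraries where they do the work, as an engineer would, in place of code of your own. Each camera call takes 0.05 s, during which the arm holds its last target. There are 200 camera calls.

### The job

The plaster casting mould has tipped over and leans on the rim of the lidded bucket. Gently push it with the fingertips, without gripping or lifting it, until it stands upright on its own base again about where its foot is now; do not knock it over the other way. Leave the bucket, the nested bowls, the steel rib and the loop tool where they are.

Things in the scene. Friction and masses are not known exactly. Their poses are not given: they have to be found in the camera images.
- mould: Off-white plaster casting mould, a loose closed block 75 (x) by 95 (y) by 180 mm tall (z), about 0.8 kg, two dark straps around it, round pour-hole mark on top. Origin: centre of its underside, z up through the block. At the start it leans about 32 degrees, its -x face resting on the bucket lid's rim; its top reaches 190 mm above the bench (195 at most while tipping).
- mould_edge (a point): Middle of the mould's 95 mm long top edge on its -x side, the side facing the bucket. At the start it hangs over the bucket lid, about 152 mm above the bench, 52 mm above the lid and 47 mm from the bucket's axis; free to be pushed horizontally, away from the bucket.
- mould_foot (a point): Middle of the mould's lower -x edge, on the bench: the mould turns about it when 1 to 3 N push the top away from the bucket. Once less than about 22 degrees from upright the mould tips the rest of the way onto its base by itself; a fast push would carry it over the other way.
- bucket: White plastic bucket with its flat snap lid on and its thin wire handle hanging down, full, 3 kg, loose on the bench. 100 mm tall to the lid's top, lid 160 mm across. Origin: centre of its underside; z up. The mould lies to its +x side.
- bowls: Two nested stoneware bowls (one body), 156 mm across, 78 mm tall, loose. Origin: centre of the underside. Bystander, beside the bucket.
- rib: Flat steel rib with round ends, 105 by 50 by 5 mm, lying loose on the bench. Origin: centre of the underside, x along its length. Bystander.
- loop: Clay loop tool: boxwood handle 130 by 14 by 14 mm along x with a wire loop at the +x end (reaches 120 mm from the origin), lying loose on the bench. Origin: under the middle of the handle. Bystander.
Not all that is in view belongs to the job. Leave any orange or pink look-alike of the mould alone. What is shaped like the bucket but pink or yellow is not meant.

How it is judged:
On the way:
1. the fingers push on the mould (contact force between the fingers and mould above 0.2 N), for 0.05 s.
At the end, for the whole second after the job is handed in: The mould stands at rest upright on its base (within 3 degrees), its foot within 60 mm of where it was, clear of the bucket; bucket within 15 mm, bowls, rib and loop tool within 12 mm of where they were (angle between mould's own z axis and vertical below 0.05 rad and height (world z) of mould below 0.005 m and distance of mould from where it was at the start of the episode below 0.06 m and linear speed of mould below 0.02 m/s and angular speed of mould below 0.1 rad/s and contact force between mould and bucket below 0.05 N and distance of each of bowls, rib, loop from where it was at the start of the episode below 0.012 m and distance of bucket from where it was at the start of the episode below 0.015 m); the robot touches nothing.
It fails at once if the mould is lifted off the bench (height (world z) of mould above 0.045 m).
It fails at once if the mould falls flat (angle between mould's own z axis and vertical above 0.9 rad).
It fails at once if the mould is gripped or pushed hard (over 18 N) (contact force between the fingers and mould above 18 N).
It fails at once if the bucket is shoved (distance of bucket from where it was at the start of the episode above 0.015 m).
It fails at once if the bowls, the rib or the loop tool are disturbed (distance of any of bowls, rib, loop from where it was at the start of the episode above 0.012 m).
It also fails if it takes over 38 s, if anything falls off the work surface, if the arm or the gripper's body presses on something with over 40 N, if the wrist force passes 120 N, or if a joint passes its speed limit or range.

## Working session

There is one attempt and no reset: what is moved stays moved. The work goes in short steps, Python scripts to look and compute and a shell command to move; the robot and the scene stay as the last step left them, time stands still between calls to the robot, and variables do not carry over. Pictures are saved under pics/ and viewed, at most 10 in all, crops included, and the job is handed in when it is done.

```bash
mkdir -p pics
cat > h.py <<'E'
from plant import r
import numpy as np, cv2
def snap(n,f):
    s=r.snapshot(n); cv2.imwrite('pics/'+f+'.png',s['img'][:,:,::-1]); np.savez(f+'.npz',**s); return s
def ray(s,u,v):
    K=s['mtx']; k=float(s['k1']); d=np.array([(u-K[0,2])/K[0,0],(v-K[1,2])/K[1,1]]); x=d.copy()
    for _ in range(20): x=d/(1+k*(x@x))
    T=s['cam_to_world']; return T[:3,3],T[:3,:3]@np.array([x[0],-x[1],-1])
def at(s,u,v,z):
    o,d=ray(s,u,v); return o+d*(z-o[2])/d[2]
def proj(s,p):
    T=s['cam_to_world']; c=T[:3,:3].T@(np.array(p)-T[:3,3]); x=np.array([c[0],-c[1]])/-c[2]
    x=x*(1+float(s['k1'])*(x@x)); K=s['mtx']; return np.array([K[0,0]*x[0]+K[0,2],K[1,1]*x[1]+K[1,2]])
E
python3 - <<'E'
from h import *
a=snap('top','t0');b=snap('side','s0')
for s in(a,b):print(s['cam_to_world'].round(3),s['mtx'],s['k1'])
x=r.get_state();print({k:np.round(v,3) for k,v in x.items()})
E
```

```text
[[-0.007  0.983 -0.184  0.307]
 [-1.    -0.009 -0.009  0.018]
 [-0.011  0.184  0.983  1.208]
 [ 0.     0.     0.     1.   ]] [[417.17035878   0.         321.24955743]
 [  0.         417.17035878 198.97073138]
 [  0.           0.           1.        ]] -0.01754514481716295
[[ 0.796  0.441 -0.414  0.046]
 [-0.605  0.59  -0.534 -0.594]
 [ 0.009  0.676  0.737  0.963]
 [ 0.     0.     0.     1.   ]] [[445.89139653   0.         317.40757185]
 [  0.         445.89139653 207.83463107]
 [  0.           0.           1.        ]] 0.02048464673295362
{'clock': np.float64(0.1), 'q': array([-1.251,  0.69 , -0.195,  1.566,  0.157,  0.903, -0.215]), 'qd': array([-0.   ,  0.   , -0.   , -0.003,  0.002,  0.   , -0.   ]), 'joint_torque': array([-2.0000e-03, -5.2850e+01, -1.2710e+00, -1.5383e+01, -5.3000e-02,
        2.0000e-03,  0.0000e+00]), 'tool_pos': array([0.176, 0.599, 0.238]), 'eef_rot': array([ 0.142,  0.99 , -0.001, -0.   ]), 'contact_force': array([-0.021,  0.626,  0.251]), 'moment': array([-0.05 ,  0.018,  0.001]), 'finger_force': np.float64(0.0), 'opening': np.float64(1.002)}
```

View pics/t0.png

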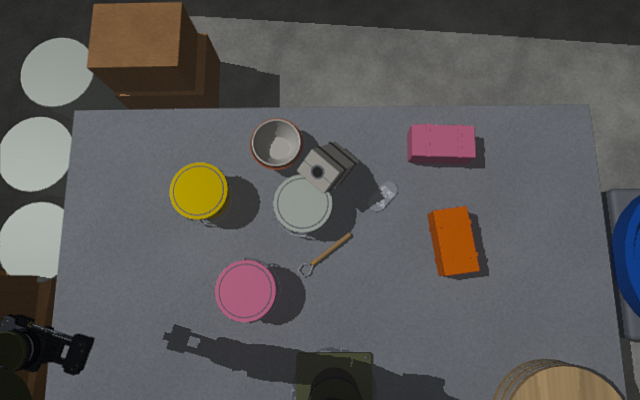

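View pics/s0.png

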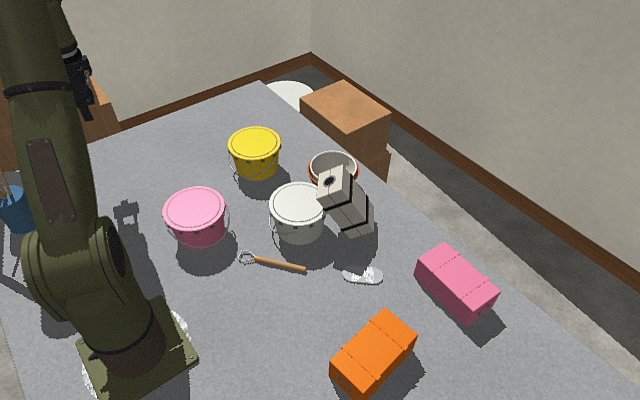

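The off-white strapped block at top (322,168) / side (345,200), leaning on the white bucket at top (303,205), is the mould. The pink block (441,142), the orange block (454,241) and the pink and yellow buckets are look-alikes. I'll confirm this in an enlarged crop.

Run:
```python
import cv2,numpy as np
t=cv2.imread('pics/t0.png')[110:245,240:375];s=cv2.imread('pics/s0.png')[145:280,260:395]
f=lambda i:cv2.resize(i,(400,400),interpolation=cv2.INTER_CUBIC)
cv2.imwrite('pics/c0.png',np.hstack([f(t),f(s)]))
```

```text
(no output)
```

View pics/c0.png

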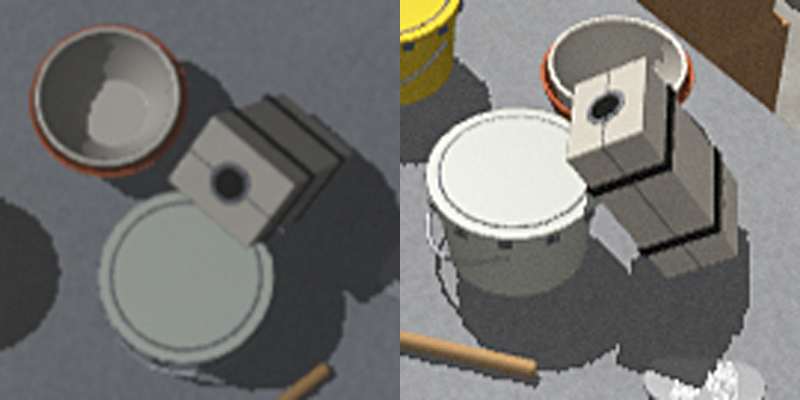

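The crop confirms it: an off-white block with two dark straps and a pour hole, leaning on the white bucket. Next I fit its pose.

Run:
```python
from h import *
from scipy.optimize import least_squares
t=np.load('t0.npz');s=np.load('s0.npz');k=135/400
T=lambda x,y:(240+x*k,110+y*k); S=lambda x,y:(260+(x-400)*k,145+y*k)
X=.0375;Y=.0475;H=.18
obs=[(t,(-X,Y,H),T(168,178)),(t,(-X,-Y,H),T(250,245)),(t,(X,Y,H),T(217,112)),(t,(0,0,H),T(230,183)),
(s,(-X,Y,H),S(572,75)),(s,(-X,-Y,H),S(568,157)),(s,(X,Y,H),S(642,57)),(s,(-X,-Y,0),S(665,278)),(s,(X,-Y,0),S(737,240)),(s,(0,0,H),S(605,105))]
def W(p,l):
    fx,fy,a,b=p; q=np.array(l)+[X,0,0]
    x=np.cos(b)*q[0]-np.sin(b)*q[2]; z=np.sin(b)*q[0]+np.cos(b)*q[2]
    return np.array([fx+np.cos(a)*x-np.sin(a)*q[1],fy+np.sin(a)*x+np.cos(a)*q[1],z])
f=lambda p:np.concatenate([proj(c,W(p,l))-o for c,l,o in obs])
g=least_squares(f,[.55,-.05,-.7,.55],loss='soft_l1');p=g.x
print('foot',p[:2].round(3),'yaw,tilt deg',np.degrees(p[2:]).round(1));print(g.fun.reshape(-1,2).round(1))
print('edge',W(p,(-X,0,H)).round(3),'ends',W(p,(-X,Y,H)).round(3),W(p,(-X,-Y,H)).round(3),'topmax',W(p,(X,0,H)).round(3))
L=[at(t,*T(x,y),.1) for x,y in((98,275),(274,275),(186,362))]
print('bucket lid pts',np.round(L,3)); B=np.array([L[2][0]+.08,(L[0][1]+L[1][1])/2]);print('bucket',B,'edge-axis',np.linalg.norm(W(p,(-X,0,H))[:2]-B))
Q=[at(t,*T(x,y),.078) for x,y in((30,105),(186,105),(108,25),(108,180))];print('bowls',np.round(Q,3))
```

```text
foot [ 0.62  -0.003] yaw,tilt deg [-39.8  30.6]
[[-0.6  0.8]
 [-0.1  0.9]
 [-1.9  0.2]
 [ 0.3 -0.8]
 [ 0.1  2.1]
 [-0.2  0.3]
 [ 1.5 -1.7]
 [-0.2 -0.5]
 [ 0.3  4.5]
 [ 0.8 -0.3]]
edge [0.549 0.056 0.155] ends [0.58  0.093 0.155] [0.519 0.02  0.155] topmax [0.599 0.015 0.193]
bucket lid pts [[ 0.505  0.158  0.1  ]
 [ 0.504 -0.002  0.1  ]
 [ 0.425  0.078  0.1  ]]
bucket [0.5052783  0.07820362] edge-axis 0.04904152138922752
bowls [[0.675 0.229 0.078]
 [0.673 0.079 0.078]
 [0.755 0.155 0.078]
 [0.6   0.153 0.078]]
```

```bash
python3 -m pendant '[0.5,-0.2,-0.17,0,0,0,0, 0.5,-0.4,-0.33,0,0,0,0, 0.5,-0.6,-0.5,0,0,0,0, 0.5,-0.78,-0.66,0,0,0,0, 0.5,-0.78,-0.66,0,0,0,0]'
python3 -m pendant '[0.5,-0.2,-0.17,0,0,0,0, 0.5,-0.4,-0.33,0,0,0,0, 0.5,-0.6,-0.5,0,0,0,0, 0.5,-0.78,-0.66,0,0,0,0, 0.5,-0.78,-0.66,0,0,0,0]'
```

```text
clock: 0.6
tool_pos: [0.2646, 0.4659, 0.2382]
eef_rot: [0.146, 0.989, -0.003, 0.001]
contact_force: [1.3, -0.4, -0.1]
opening: 0.568
finger_force: 0.0
clock: 1.1
tool_pos: [0.3476, 0.3389, 0.2383]
eef_rot: [0.146, 0.989, -0.002, 0.001]
contact_force: [0.2, -0.8, -0.6]
opening: 0.5
finger_force: 0.0
```

```bash
python3 -m pendant '[0.5,-0.2,-0.17,0,0,0,0, 0.5,-0.4,-0.33,0,0,0,0, 0.5,-0.6,-0.5,0,0,0,0, 0.5,-0.78,-0.66,0,0,0,0, 0.5,-0.78,-0.66,0,0,0,0]'
python3 -m pendant '[0.5,-0.15,-0.12,0,0,0,0.05, 0.5,-0.3,-0.25,0,0,0,0.12, 0.5,-0.45,-0.37,0,0,0,0.19, 0.5,-0.6,-0.5,0,0,0,0.263, 0.5,-0.7,-0.6,0,0,0,0.263, 0.5,-0.76,-0.65,0,0,0,0.263, 0.5,-0.76,-0.65,0,0,0,0.263]'
cat > w.py <<'E'
from h import *
import sys
from scipy.spatial.transform import Rotation as R
s=r.get_state();M=R.from_quat(s['eef_rot']).as_matrix();g=np.array(eval(sys.argv[1]))
print('pos',s['tool_pos'].round(4),'shift units',(M.T@(g-s['tool_pos'])/.15).round(3))
print('x axis az',np.degrees(np.arctan2(M[1,0],M[0,0])).round(2),'z',M[:,2].round(3),'F',np.round(s['contact_force'],2),s['clock'])
E
python3 w.py '[.511,.088,.142]'
```

```text
clock: 1.6
tool_pos: [0.4317, 0.2118, 0.2384]
eef_rot: [0.146, 0.989, -0.001, 0.001]
contact_force: [0.4, -0.1, 0.6]
opening: 0.5
finger_force: 0.0
clock: 2.3
tool_pos: [0.5117, 0.0903, 0.2385]
eef_rot: [0.343, 0.939, 0.0, 0.0]
contact_force: [1.1, -0.3, -0.5]
opening: 0.499
finger_force: 0.0
pos [0.5117 0.0903 0.2385] shift units [-0.006 -0.015  0.644]
x axis az 139.92 z [ 0.  0. -1.] F [ 1.11 -0.3  -0.49] 2.3
```

```bash
python3 -m pendant '[0.5,0,-0.01,0.1,0,0,0, 0.5,0,-0.01,0.25,0,0,0, 0.5,0,-0.01,0.4,0,0,0, 0.5,0,-0.01,0.52,0,0,0, 0.5,0,-0.01,0.6,0,0,0, 0.5,0,-0.01,0.64,0,0,0, 0.5,0,-0.01,0.64,0,0,0]'
python3 - <<'E'
from h import *
import cv2
s=snap('side','s1');cv2.imwrite('pics/s1c.png',cv2.resize(s['img'][90:290,200:440,::-1],(720,600),interpolation=cv2.INTER_CUBIC))
E
```

```text
clock: 3.0
tool_pos: [0.5097, 0.0899, 0.1423]
eef_rot: [0.342, 0.94, -0.0, -0.001]
contact_force: [-0.1, 1.0, 0.3]
opening: 0.503
finger_force: 0.0
```

View pics/s1c.png

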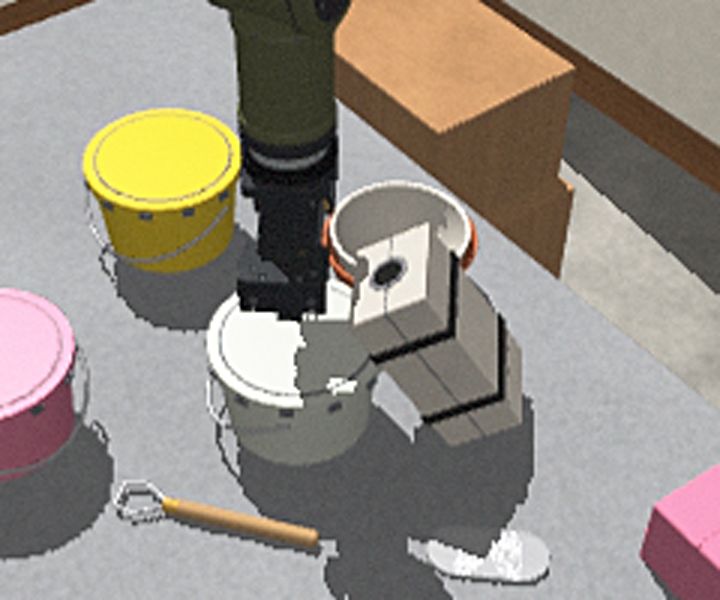

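The gripper is clear. It is behind the mould's top edge (crop 355,320), with the tips above the lid. Next I close in and push slowly.

```bash
python3 -m pendant '[0.5,-0.04,0,0,0,0,0, 0.5,-0.08,0,0,0,0,0, 0.5,-0.12,0,0,0,0,0, 0.5,-0.16,0,0,0,0,0, 0.5,-0.19,0,0,0,0,0, 0.5,-0.21,0,0,0,0,0]'
python3 -m pendant '[0.5,-0.015,0,0,0,0,0, 0.5,-0.03,0,0,0,0,0, 0.5,-0.045,0,0,0,0,0, 0.5,-0.06,0,0,0,0,0, 0.5,-0.075,0,0,0,0,0, 0.5,-0.09,0,0,0,0,0, 0.5,-0.105,0,0,0,0,0, 0.5,-0.12,0,0,0,0,0]'
```

```text
clock: 3.65
tool_pos: [0.5348, 0.0681, 0.1427]
eef_rot: [0.343, 0.939, 0.0, 0.0]
contact_force: [0.0, -0.3, 0.5]
opening: 0.501
finger_force: 0.0
clock: 4.45
tool_pos: [0.5483, 0.057, 0.1427]
eef_rot: [0.342, 0.94, 0.0, 0.0]
contact_force: [-0.5, 0.2, 0.8]
opening: 0.505
finger_force: 0.4
```

```bash
for i in 1; do python3 -m pendant '[0.5,-0.01,0,0,0,0,0, 0.5,-0.02,0,0,0,0,0, 0.5,-0.03,0,0,0,0,0, 0.5,-0.04,0,0,0,0,0, 0.5,-0.05,0,0,0,0,0, 0.5,-0.06,0,0,0,0,0, 0.5,-0.07,0,0,0,0,0, 0.5,-0.08,0,0,0,0,0]'; done
python3 - <<'E'
from h import *
import cv2
s=snap('side','s2');f=lambda i:cv2.resize(i[:,:,::-1],(400,400),interpolation=cv2.INTER_CUBIC)
t=snap('top','t2')
cv2.imwrite('pics/c2.png',np.hstack([f(t['img'][110:245,240:375]),f(s['img'][145:280,260:395])]))
E
```

```text
clock: 5.25
tool_pos: [0.5574, 0.0493, 0.1427]
eef_rot: [0.342, 0.94, 0.0, 0.0]
contact_force: [-0.7, -0.3, 0.6]
opening: 0.501
finger_force: 0.1
```

View pics/c2.png

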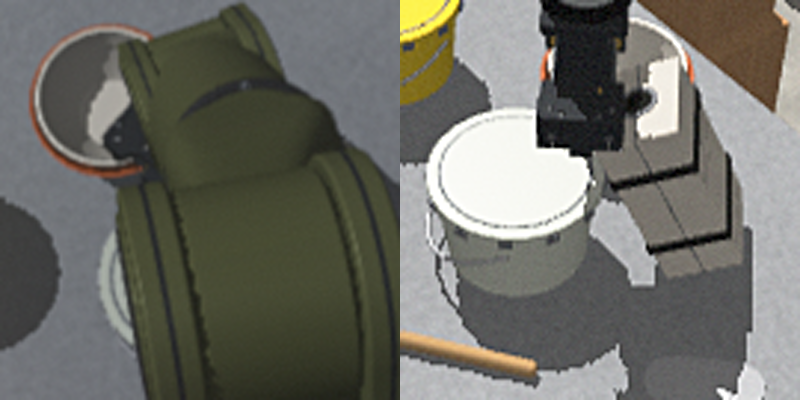

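The mould's top has moved toward upright (its near corner went from 568 to about 597 in the crop) and the foot has stayed in place. I'll keep pushing slowly.

```bash
python3 -m pendant '[0.5,-0.008,0,0,0,0,0, 0.5,-0.016,0,0,0,0,0, 0.5,-0.024,0,0,0,0,0, 0.5,-0.032,0,0,0,0,0, 0.5,-0.04,0,0,0,0,0, 0.5,-0.04,0,0,0,0,0, 0.5,-0.04,0,0,0,0,0]'
python3 - <<'E'
from h import *
import cv2
s=snap('side','s3');a=np.load('s2.npz')['img'][145:280,260:395].astype(int)
print('changed px',(abs(a-s['img'][145:280,260:395]).max(2)>40).sum(),r.get_state()['contact_force'])
f=lambda i:cv2.resize(i[:,:,::-1],(400,400),interpolation=cv2.INTER_CUBIC)
cv2.imwrite('pics/c3.png',f(s['img'][145:280,260:395]))
E
```

```text
clock: 6.05
tool_pos: [0.5618, 0.0455, 0.1427]
eef_rot: [0.342, 0.94, 0.0, -0.0]
contact_force: [-0.6, 0.3, 0.3]
opening: 0.501
finger_force: 0.0
changed px 2492 [-0.40366859  0.09469402  0.73290736]
```

View pics/c3.png

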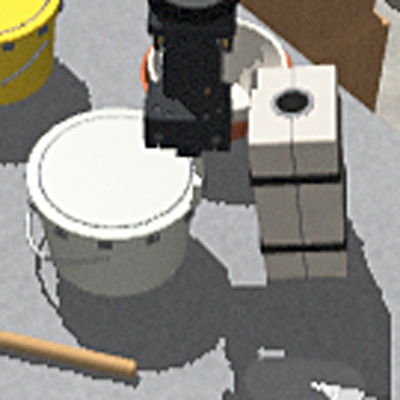

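The mould now looks upright: its top is at crop (293,100), its base at (307,275), and it is clear of the gripper. I'll retract and check.

```bash
python3 -m pendant '[0.5,0.1,0,0,0,0,0, 0.5,0.22,0,0,0,0,0, 0.5,0.3,0,0,0,0,0, 0.5,0.3,0,-0.2,0,0,0, 0.5,0.3,0,-0.45,0,0,0, 0.5,0.3,0,-0.7,0,0,0, 0.5,0.3,0,-0.9,0,0,0, 0.5,0.3,0,-0.9,0,0,0]'
python3 -m pendant '[0.5,0.25,0.2,0,0,0,0, 0.5,0.5,0.4,0,0,0,0, 0.5,0.75,0.6,0,0,0,0, 0.5,1,0.8,0,0,0,0, 0.5,1,0.8,0,0,0,0]'
python3 -m pendant '[0.5,0.25,0.2,0,0,0,0, 0.5,0.5,0.4,0,0,0,0, 0.5,0.75,0.6,0,0,0,0, 0.5,1,0.8,0,0,0,0, 0.5,1,0.8,0,0,0,0, 0.5,1,0.8,0,0,0,0]'
python3 - <<'E'
from h import *
import cv2
s=snap('side','s4');t=snap('top','t4')
f=lambda i:cv2.resize(i[:,:,::-1],(400,400),interpolation=cv2.INTER_CUBIC)
cv2.imwrite('pics/c4.png',np.hstack([f(t['img'][110:245,240:375]),f(s['img'][145:280,260:395])]))
E
```

```text
clock: 6.9
tool_pos: [0.5299, 0.0751, 0.2818]
eef_rot: [0.342, 0.94, 0.002, 0.004]
contact_force: [0.4, 0.9, 0.0]
opening: 0.501
finger_force: 0.0
clock: 7.4
tool_pos: [0.486, 0.2719, 0.2768]
eef_rot: [0.336, 0.942, 0.002, -0.002]
contact_force: [-0.4, 0.2, -0.1]
opening: 0.5
finger_force: 0.0
clock: 8.0
tool_pos: [0.4511, 0.4515, 0.2763]
eef_rot: [0.341, 0.94, -0.001, -0.0]
contact_force: [0.3, -1.0, -0.1]
opening: 0.5
finger_force: 0.0
```

View pics/c4.png

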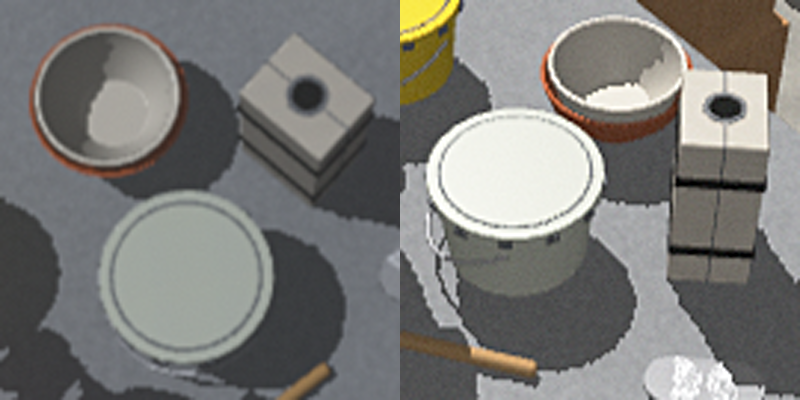

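The mould stands upright with its foot corner at (667,280), against (665,278) before. The bucket, bowls, rib and loop tool appear unmoved, and the arm is clear, so I'm handing in.

```bash
python3 -c "
from plant import r
print(r.finish_job())"
```

```text
the job is handed in; nothing more can be done
None
```

The mould was pushed gently upright and stands on its own base where its foot was; the bucket, bowls, rib and loop tool appear unmoved in the last pictures, and the job is handed in (no verdict was returned).

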